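Clamp a support rod in a demonstration stand with a click wrench

TASK

Take the metal rod out of the blue rack and put it, foot down and without forcing it, fully home in the socket of the green demonstration stand, and let go of it. Then tighten the clamp screw by turning the wrench handle clockwise until the handle clearly breaks over at its hinge: stop there, do not bend it on towards its end stop, and do not turn the screw back. Let go with the handle straight again, and leave the weights, the magnet and the terminal box where they are.

Things in the scene. Friction and masses are not known exactly. Their poses are not given: they have to be found in the camera images.
- rod: Plain silver metal rod, 130 mm long, 16 mm in diameter, with a chamfered foot and a 22 mm wide, 14 mm tall collar at the very top; 0.13 to 0.23 kg. Origin at the centre of its foot, z along the rod towards the collar. It starts upright, 25 mm deep in the middle hole of the blue rack (21 mm wide).
- rod_tip (a point): The centre of the rod's foot (same point as the rod's origin).
- rack: Fixed blue block, 100 x 50 x 35 mm (x, y, z), with three holes in a row along its x axis. Origin under its centre.
- socket_mouth (a point): Centre of the mouth of the stand's round socket, 62 mm above the table: an 18 mm wide hole (1 mm of play all round a centred rod) with a 3 mm chamfer, 36 mm deep, in a green block 60 x 70 mm. Axes are those of the stand.
- socket_floor (a point): Centre of the socket's flat floor, 36 mm below the mouth; the rod's foot rests here when fully home.
- stand: Fixed demonstration stand: dark base plate 130 x 220 x 18 mm (x, y, z) carrying the green clamp. Origin under its centre, z up; the socket is 60 mm to its -y side, the clamp screw 45 mm to its +y side.
- screw_axis (a point): Point on the clamp screw's vertical axis at the height of the wrench handle's centre line, 85 mm above the table. The wrench head (42 mm wide, top at 100 mm) stays seated on the screw; the wrench cannot be taken off.
- grip (a point): Middle of the wrench's black grip, on its centre line, 155 mm from the screw axis while straight. The grip is a level round bar, 24 mm thick, 100 mm long (45 mm inward, 55 mm outward of this point), underside 73 mm above the table. x points along the handle away from the screw, z up. At the start the handle points roughly to the stand's +y side.
- screw (a joint): Turn of the clamp screw with the wrench head, rad, growing clockwise seen from above (tightening). It turns against about 0.4 N m of friction until the clamp bites, then no further; how far it still has to go differs from start to start (0.2 to 0.8 rad of turn) and is found only by feel. It stays where it is left.
- click (a joint): Bend of the handle at its upright break-over hinge (35 mm from the screw axis, 120 mm from point grip), rad; 0 straight, grows clockwise seen from above. Stays straight up to 1.6 N m (13 N across the handle at point grip), then gives way, the moment falling to 0.83 N m at 0.25 rad. From 0.12 it has clearly broken over; past 0.33 it is forced (end stop 0.42). Springs straight when unloaded.
- weight_big: Bystander: steel cylinder weight, 40 mm wide, 42 mm tall with a wire hook to 75 mm. Origin under its centre.
- weight_small: Bystander: steel cylinder weight, 36 mm wide, 22 mm tall with a wire hook to 56 mm. Origin under its centre.
- magnet: Bystander: red and blue U-shaped magnet lying flat, about 76 x 64 mm (legs towards -x), 30 mm tall. Origin in the underside of its grey yoke.
- resistor_box: Bystander: green terminal box, 60 x 90 x 35 mm, with three terminals on top. Origin under its centre.
Things that resemble listed ones, but are neither listed nor needed, are in the scene too. There is more than one size of the rod; the job needs the larger.

How it is judged:
By the outcome, as a careful person would: the job done as asked, in the order asked, and still so for the second after the job is handed in, with the robot touching nothing.
It also fails if it takes over 64 s, if anything falls off the work surface, if the arm or the gripper's body presses on something with over 40 N, if the wrist force passes 120 N, or if a joint passes its speed limit or range.

ROBOT

A 7-joint arm with a two-finger parallel gripper is mounted at the origin on the work surface. World frame = base frame: x ahead of the robot, y to its left, z up, the work surface at z = 0. Lengths are in mm, angles in rad, forces in N, time in s.
With the tool pointing down it reaches from about 400 to 850 mm from the base axis. Payload 4.4 kg.
Tool frame: the origin (TCP) lies midway between the tips of the shut fingers; the grasp point (between the pads) lies 19 mm behind it (pinch_z is the distance from the TCP to the grasp point, in mm); y points along the fingers, z is the direction in which the jaws open and shut, and the axes are right-handed (so a half turn about y gives the same grasp; the last joint's range is limited). The gripper opens to 94 mm and grips with 3 to 60 N. Pads are 16 mm wide; open, the fingers measure 119 mm over their backs; the gripper's body (75 mm by 177 mm) begins 78 mm behind the grasp point.
Start: joints at [-1.302, 0.628, 0.038, 1.517, -0.027, 0.996, -0.02], TCP at [213.553, 613.933, 205.478] pointing down, gripper open.
Joint ranges: [-3.06, 3.06], [-0.37, 2.12], [-1.25, 1.32], [0.18, 2.47], [-1.1, 4.24], [0.23, 1.98], [-2.94, 2.94]. Speed limits (rad/s): [2.57, 2.57, 3.14, 3.14, 3.14, 3.14, 3.14].

INTERFACE

Orientations are given as [roll, pitch, yaw] about the fixed x, y, z axes, in that order (R = Rz(yaw) Ry(pitch) Rx(roll)).
In Python, from rig import state, get_image, finish_job, pinch_z gives the robot as it stands.
- The arm moves only by the tool apply_moves, never from a script. Its arguments are lists of equal length, an entry for each row: "jaw": the closure, from 0 (fully open) to 1 (shut); "xyz": the shift along the world's x, y, z each as a share of 0.4 m, from -1 to 1, a list of three; "yaw": the turn about the world's z as a share of 90 degrees, from -1 to 1. In form: {"jaw": [jaw, ...], "xyz": [[x, y, z], ...], "yaw": [yaw, ...]}. A call has 1 to 10 rows; each row is the pose to reach, as a shift and turn from the pose commanded when the call began; what a row does not reach only later rows make up. A row lasts 1/10 s, in which the tool goes at most 50 mm and 8.59 degrees, less where a joint would pass 70% of its speed; a pose out of reach is approached as far as the arm can. A call with a number of a shift or a turn outside -1 to 1 is refused whole. A call with a gripper value outside its range is refused whole. The fingers move at their own pace and stop on an object; "squeeze" is the grip in N (left out, the last holds). Time passes only in rows, so rows that repeat a pose let the fingers close. It gives the time, the measured TCP pose, the force and the opening at its end, in the units of the state.
- state(): the state, without advancing time (a new reading comes with each control period).
- get_image(name): name is "scene" or "side" or "wrist"; returns a dict with "image" (420x560x3 uint8, red, green, blue), "fx", "fy", "cx", "cy" (pixels), "cam_to_world" (4x4, takes a point from camera to world coordinates); the wrist camera has in their place "T_tool_cam" (4x4, takes a point from camera to tool coordinates, whose origin is the TCP and whose axes are the tool frame's). Camera axes: x right, y down, z forward; pixel columns grow to the right and rows downward; lengths in mm; the calibration is good to about 2 mm. A picture is of the moment at which its call begins: read the wrist's pose just before it. There is no depth.
- finish_job(): hands the job in, once; it reports no verdict.
The state is a dict: "t": time; "q": joint angles; "qvel": joint speeds; "tau": joint torques, N m; "tcp_pos": TCP position; "ee_rot": TCP orientation; "force": force on the tool from outside, world axes, zero at the start; "moment": the same for the moment, N m; "gripper_width": opening from 0.0 (shut) to 1.0 (fully open).
Only numpy, scipy, OpenCV 4.12 (cv2) and the standard library are available. Lean on these libraries where they do the work, as an engineer would, in place of code of your own. Each camera call takes 0.05 s, during which the arm holds its last target.

## Working session

There is one attempt and no reset: what is moved stays moved. The work goes in short steps, Python scripts to look and compute and a tool call to move; the robot and the scene stay as the last step left them, time stands still between calls to the robot, and variables do not carry over. Pictures are saved under pics/ and viewed, and the job is handed in when it is done.

Besides the shell and the picture viewer there is one more tool, called after "Request:" by a JSON object that holds its "op" and its "data", one argument or row to a line. apply_moves: Moves the arm, as the interface text tells. Shift numbers are shares of 0.4 m and turn numbers shares of 90 degrees, none past 1 either way. Its arguments: {"type":"object","properties":{"jaw":{"type":"array","items":{"type":"number"}},"xyz":{"type":"array","items":{"type":"array","items":{"type":"number","minimum":-1,"maximum":1}}},"yaw":{"type":"array","items":{"type":"number","minimum":-1,"maximum":1}},"squeeze":{"type":"number"}},"required":["jaw","xyz","yaw"]}

```bash
mkdir -p pics; ls
cat > h.py <<'E'
import numpy as np,cv2
from rig import state,get_image,pinch_z
def save(n,f):
    d=get_image(n); cv2.imwrite('pics/'+f,d['image'][:,:,::-1]); 
    np.savez('pics/'+f[:-4]+'.npz',**d); return d
def load(f): return dict(np.load('pics/'+f+'.npz'))
def ray(d,u,v):
    T=d['cam_to_world']; r=np.array([(u-d['cx'])/d['fx'],(v-d['cy'])/d['fy'],1.])
    return T[:3,3],T[:3,:3]@r
def onz(d,u,v,z):
    o,r=ray(d,u,v); return o+r*(z-o[2])/r[2]
def proj(d,p):
    T=np.linalg.inv(d['cam_to_world']); c=T[:3,:3]@np.array(p,float)+T[:3,3]
    return d['fx']*c[0]/c[2]+d['cx'],d['fy']*c[1]/c[2]+d['cy']
E
python3 - <<'E'
from h import *
s=state();print(s,pinch_z if not callable(pinch_z) else pinch_z())
for n in('scene','side','wrist'):
    d=save(n,n+'0.png'); print(n,{k:v for k,v in d.items() if k!='image'})
E
```

```text
pics
{'t': 0.0, 'q': array([-1.30180953,  0.62930317,  0.03847086,  1.5183424 , -0.02698429,
        0.99631145, -0.01997557]), 'qvel': array([ 0.00018758, -0.00055249,  0.0002227 ,  0.00081936,  0.00010553,
        0.00238964, -0.00048902]), 'tau': array([ 9.34489763e-04, -5.49738050e+01,  1.14364721e+00, -1.86631894e+01,
       -5.22943970e-02,  2.35584128e-02,  1.82321019e-04]), 'tcp_pos': array([213.34625175, 613.29272491, 204.59069563]), 'ee_rot': array([-1.57264126e+00, -5.18005851e-05, -3.34776574e-01]), 'force': array([-0.3126197 ,  0.40633559, -0.05863926]), 'moment': array([0.04009069, 0.00841874, 0.00417741]), 'gripper_width': 1.0003931109549227} 18.8
scene {'fx': 449.36392624529594, 'fy': 449.36392624529594, 'cx': 273.0638139254154, 'cy': 211.9612409222055, 'cam_to_world': array([[ 3.11226635e-01,  7.36860509e-01, -6.00145460e-01,
         1.23073700e+03],
       [ 9.50330545e-01, -2.39229818e-01,  1.99100351e-01,
        -2.24854122e+02],
       [ 3.13649651e-03, -6.32301894e-01, -7.74715740e-01,
         8.66297430e+02],
       [ 0.00000000e+00,  0.00000000e+00,  0.0000
[... 269 characters left out ...]
01,  6.77070979e-01, -6.63794226e-01,
         6.16715814e+02],
       [-1.34774905e-02, -7.03225143e-01, -7.10839473e-01,
         7.70596628e+02],
       [ 0.00000000e+00,  0.00000000e+00,  0.00000000e+00,
         1.00000000e+00]])}
wrist {'fx': 299.6207302323917, 'fy': 299.6207302323917, 'cx': 287.57999743651266, 'cy': 202.70717952283945, 'T_tool_cam': array([[ 5.27402955e-04,  9.64752107e-01,  2.63159826e-01,
        -7.71164942e+01],
       [ 6.04046608e-04, -2.63160122e-01,  9.64751981e-01,
        -1.78395225e+02],
       [ 9.99999678e-01, -3.49852245e-04, -7.21546664e-04,
         1.56244620e-01],
       [ 0.00000000e+00,  0.00000000e+00,  0.00000000e+00,
         1.00000000e+00]])}
```

View pics/scene0.png

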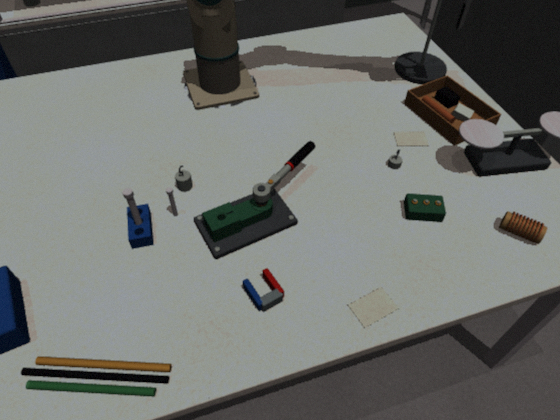

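View pics/side0.png

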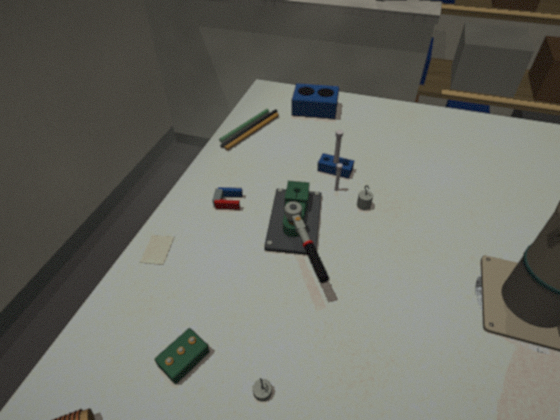

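View pics/wrist0.png

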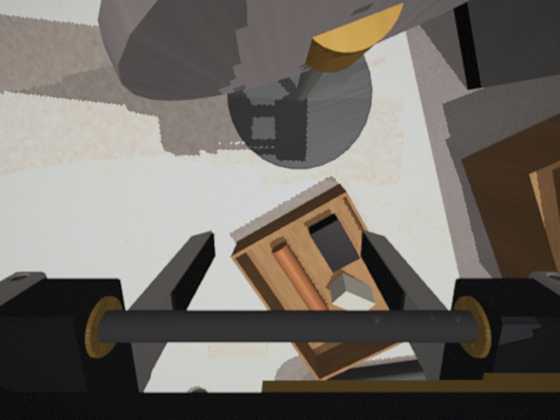

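Run:
```python
import cv2
a=cv2.imread('pics/scene0.png')[150:260,100:330];cv2.imwrite('pics/sz.png',cv2.resize(a,None,fx=3.4,fy=3.4,interpolation=cv2.INTER_CUBIC))
a=cv2.imread('pics/side0.png')[115:290,200:390];cv2.imwrite('pics/sdz.png',cv2.resize(a,None,fx=3.4,fy=3.4,interpolation=cv2.INTER_CUBIC))
```

```text
(no output)
```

View pics/sz.png

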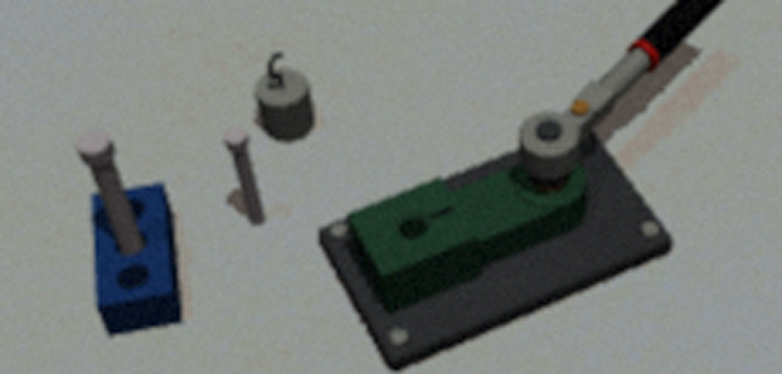

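View pics/sdz.png

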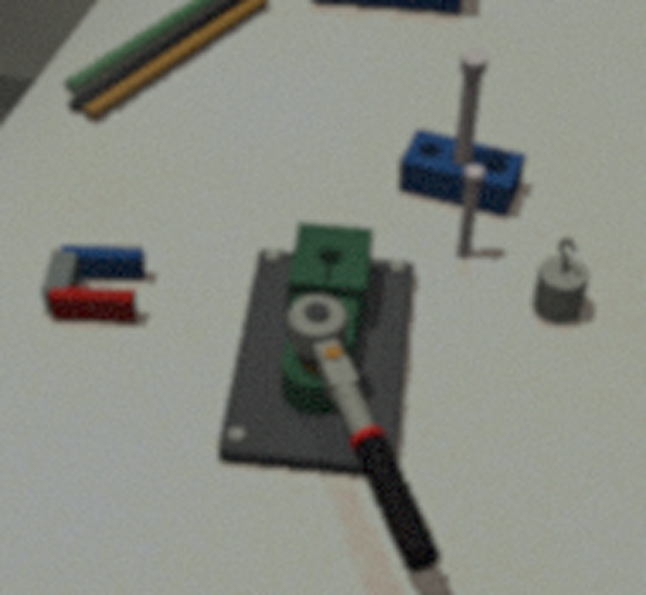

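Run:
```python
from h import *
a=load('scene0');b=load('side0')
S=lambda x,y:(100+x/3.4,150+y/3.4); D=lambda x,y:(200+x/3.4,115+y/3.4)
def both(n,p,q,z): print(n,onz(a,*S(*p),z).round(1),onz(b,*D(*q),z).round(1))
both('collar top',(95,143),(474,62),140)
both('mouth',(414,229),(331,257),62)
both('head',(548,130),(317,314),100)
both('small top',(236,136),(474,172),100)
both('rackhole far(base)',(122,208),(497,162),35)
both('rackhole near',(133,275),(430,148),35)
both('redring',(648,53),(367,436),97)
both('weight top',(284,84),(562,270),42)
print('handle end S',onz(a,312,145,85),'D',onz(b,200+420/3.4,115+560/3.4,85))
for p in((338,231),(398,336),(650,229)): print('plate S',onz(a,*S(*p),18).round(1))
for p in((272,256),(400,264),(236,433)): print('plate D',onz(b,*D(*p),18).round(1))
```

```text
collar top [ 518.5 -319.3  140. ] [ 511.  -307.6  140. ]
mouth [ 586.6 -134.7   62. ] [ 577.9 -128.8   62. ]
head [561.7 -32.  100. ] [559.7 -28.7 100. ]
small top [ 502.1 -233.5  100. ] [ 487.7 -218.   100. ]
rackhole far(base) [ 483.3 -322.1   35. ] [ 482.3 -318.5   35. ]
rackhole near [ 544.9 -322.5   35. ] [ 542.5 -320.2   35. ]
redring [510.6  58.   97. ] [497.   66.1  97. ]
weight top [ 406.1 -191.1   42. ] [ 405.2 -190.8   42. ]
handle end S [446.27168456 139.3553415   85.        ] D [442.40419048 141.17022125  85.        ]
plate S [ 536.5 -181.4   18. ]
plate S [ 637.3 -162.2   18. ]
plate S [603.1  29.5  18. ]
plate D [ 637.4 -161.4   18. ]
plate D [ 533.9 -184.2   18. ]
plate D [602.9  28.1  18. ]
```

Request:
{"op": "apply_moves", "data": {
  "jaw": [0, 0, 0, 0, 0, 0, 0, 0, 0, 0],
  "xyz": [
    [0.67, -0.78, 0.12],
    [0.67, -0.78, 0.12],
    [0.67, -0.78, 0.12],
    [0.67, -0.78, 0.12],
    [0.67, -0.78, 0.12],
    [0.67, -0.78, 0.12],
    [0.67, -0.78, 0.12],
    [0.67, -0.78, 0.12],
    [0.67, -0.78, 0.12],
    [0.67, -0.78, 0.12]
  ],
  "yaw": [-0.3, -0.3, -0.3, -0.3, -0.3, -0.3, -0.3, -0.3, -0.3, -0.3]
}}

```text
t: 1.15
tcp_pos: [483.3, 299.3, 253.6]
ee_rot: [-1.571, -0.001, -0.812]
force: [-0.5, 0.9, -0.6]
gripper_width: 0.998
```

```bash
python3 -c "
from h import *
s=state();print(s['t'],s['q'].round(2),s['tcp_pos'],s['ee_rot'])"
```

```text
1.15 [-0.74  0.46  0.2   1.69 -0.11  0.99  0.26] [483.34339924 299.3445632  253.63050899] [-1.57062438e+00 -1.07324793e-03 -8.11568149e-01]
```

Request:
{"op": "apply_moves", "data": {
  "jaw": [0, 0, 0, 0, 0, 0, 0, 0, 0, 0],
  "xyz": [
    [0.1, -0.98, 0.05],
    [0.1, -0.98, 0.05],
    [0.1, -0.98, 0.05],
    [0.1, -0.98, 0.05],
    [0.1, -0.98, 0.05],
    [0.1, -0.98, 0.05],
    [0.1, -0.98, 0.05],
    [0.1, -0.98, 0.05],
    [0.1, -0.98, 0.05],
    [0.1, -0.98, 0.05]
  ],
  "yaw": [-0.48, -0.48, -0.48, -0.48, -0.48, -0.48, -0.48, -0.48, -0.48, -0.48]
}}

```text
t: 2.15
tcp_pos: [521.5, -88.3, 272.9]
ee_rot: [-1.572, 0.002, -1.559]
force: [0.4, 0.3, -0.5]
gripper_width: 1.0
```

```bash
python3 -c "
from h import *
s=state();print(s['t'],s['q'].round(2),s['tcp_pos'],s['ee_rot']);save('wrist','w1.png')"
```

```text
2.15 [-0.21  0.41  0.46  1.77 -0.21  1.01  0.35] [521.51209321 -88.27030789 272.94850162] [-1.57168949  0.00165131 -1.55926114]
```

View pics/w1.png

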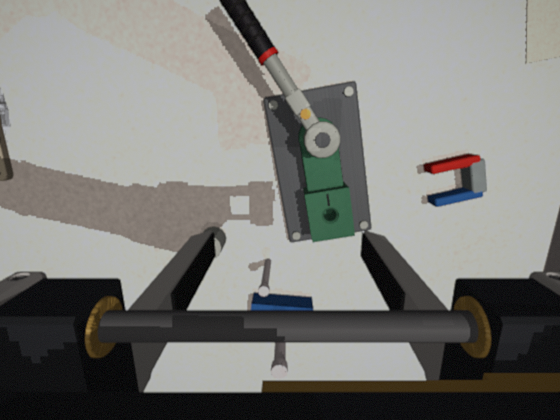

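```bash
cat >> h.py <<'E'
from scipy.spatial.transform import Rotation as R
def wcam(d,pos,rot):
    T=np.eye(4);T[:3,:3]=R.from_euler('xyz',rot).as_matrix();T[:3,3]=pos
    d=dict(d);d['cam_to_world']=T@d['T_tool_cam'];return d
def zoom(f,o,u0,v0,w,h,s):
    a=cv2.imread('pics/'+f)[v0:v0+h,u0:u0+w];cv2.imwrite('pics/'+o,cv2.resize(a,None,fx=s,fy=s,interpolation=cv2.INTER_CUBIC))
E
python3 - <<'E'
from h import *
s=state()
d=wcam(load('w1'),s['tcp_pos'],s['ee_rot'])
print(d['cam_to_world'].round(2))
zoom('w1.png','w1z.png',200,60,200,150+45,3)
for n,u,v,z in(('mouth',331,215,62),('head',322,139,100),('ring',267,56,97),('b1',349,91,18),('b2',273,104,18),('b3',364,226,18),('b4',296,236,18)):print(n,onz(d,u,v,z).round(1))
E
```

```text
[[ 1.0000e+00  1.0000e-02  0.0000e+00  5.2017e+02]
 [ 1.0000e-02 -9.7000e-01 -2.6000e-01 -1.0550e+01]
 [-0.0000e+00  2.6000e-01 -9.7000e-01  4.5141e+02]
 [ 0.0000e+00  0.0000e+00  0.0000e+00  1.0000e+00]]
mouth [ 580.4 -132.7   62. ]
head [559.5 -29.5 100. ]
ring [496.5  57.5  97. ]
b1 [602.6  30.6  18. ]
b2 [499.2  12.4  18. ]
b3 [ 638.6 -163.4   18. ]
b4 [ 534.9 -181.2   18. ]
```

View pics/w1z.png

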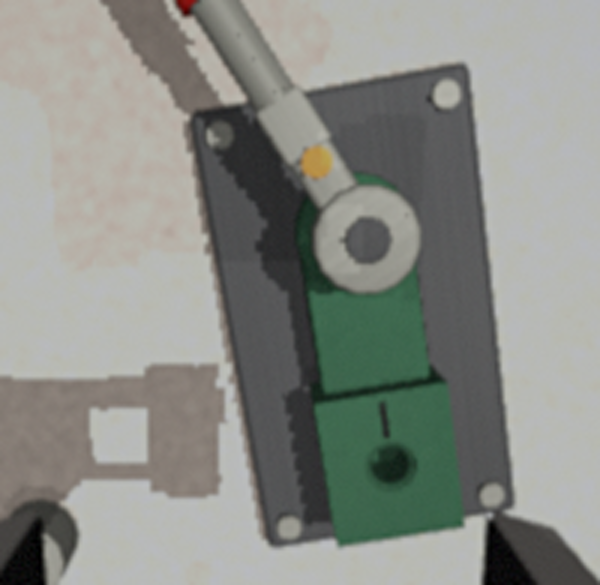

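Request:
{"op": "apply_moves", "data": {
  "jaw": [0, 0, 0, 0, 0, 0],
  "xyz": [
    [-0.02, -0.4, 0],
    [-0.02, -0.4, 0],
    [-0.02, -0.4, 0],
    [-0.02, -0.4, 0],
    [-0.02, -0.4, 0],
    [-0.02, -0.4, 0]
  ],
  "yaw": [0, 0, 0, 0, 0, 0]
}}

```text
t: 2.8
tcp_pos: [514.5, -246.3, 272.9]
ee_rot: [-1.571, 0.003, -1.556]
force: [-0.1, -0.4, -0.3]
gripper_width: 0.999
```

```bash
python3 -c "
from h import *
s=state();print(s['t'],s['q'].round(2),s['tcp_pos'],s['ee_rot']);d=save('wrist','w2.png')
np.savez('pics/w2s.npz',p=s['tcp_pos'],r=s['ee_rot'])
zoom('w2.png','w2z.png',190,120,200,200,3)"
```

```text
2.8 [ 0.09  0.48  0.47  1.66 -0.24  1.06  0.65] [ 514.54363303 -246.3463094   272.91538556] [-1.57122602  0.00271917 -1.55587185]
```

View pics/w2z.png

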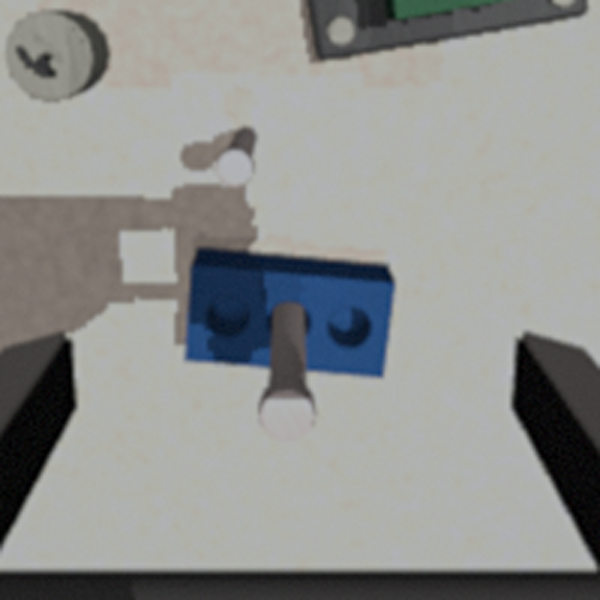

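Run:
```python
from h import *
s=load('w2s');d=wcam(load('w2'),s['p'],s['r'])
for n,u,v,z in(('collar',285.7,258.3,140),('h1',266,224.7,35),('h2',306.3,228.7,35),('root',190+289/3,120+315/3,35)):print(n,onz(d,u,v,z).round(1))
```

```text
collar [ 512.8 -319.6  140. ]
h1 [ 483.1 -316.6   35. ]
h2 [ 542.5 -321.9   35. ]
root [ 513.  -316.6   35. ]
```

Request:
{"op": "apply_moves", "data": {
  "jaw": [0, 0, 0, 0, 0, 0, 0, 0, 0],
  "xyz": [
    [-0.004, -0.184, 0],
    [-0.004, -0.184, 0],
    [-0.004, -0.184, -0.1],
    [-0.004, -0.184, -0.2],
    [-0.004, -0.184, -0.3],
    [-0.004, -0.184, -0.4],
    [-0.004, -0.184, -0.48],
    [-0.004, -0.184, -0.485],
    [-0.004, -0.184, -0.485]
  ],
  "yaw": [0, 0, 0, 0, 0, 0, 0, 0, 0]
}}

```text
t: 3.75
tcp_pos: [512.8, -321.8, 79.6]
ee_rot: [-1.571, 0.001, -1.558]
force: [0.4, -0.9, -0.1]
gripper_width: 1.001
```

```bash
python3 -c "
from h import *
s=state();print(s['t'],s['q'].round(2),s['tcp_pos'],s['ee_rot'],s['force']);d=save('wrist','w3.png')
"
```

```text
3.75 [ 0.29  0.75  0.36  1.76 -0.39  0.7   0.88] [ 512.8212091  -321.76524198   79.57858487] [-1.57114988e+00  1.18788550e-03 -1.55752947e+00] [ 0.41187408 -0.92696957 -0.06257178]
```

View pics/w3.png

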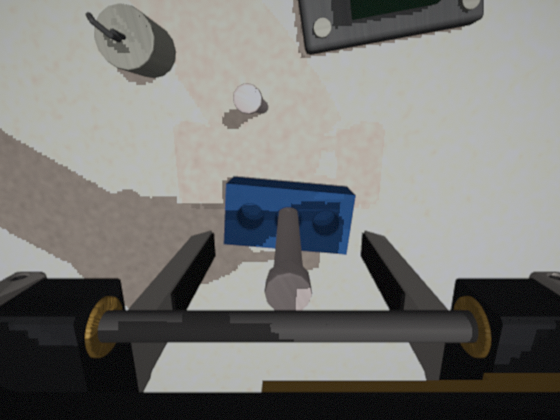

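Request:
{"op": "apply_moves", "data": {
  "jaw": [0.5, 0.7, 0.9, 1, 1, 1, 1, 1, 1, 1],
  "xyz": [
    [0, 0.005, 0],
    [0, 0.005, 0],
    [0, 0.005, 0],
    [0, 0.005, 0],
    [0, 0.005, 0],
    [0, 0.005, 0],
    [0, 0.005, 0],
    [0, 0.005, 0],
    [0, 0.005, 0],
    [0, 0.005, 0]
  ],
  "yaw": [0, 0, 0, 0, 0, 0, 0, 0, 0, 0],
  "squeeze": 30
}}

```text
t: 4.8
tcp_pos: [512.0, -321.7, 79.4]
ee_rot: [-1.571, 0.0, -1.56]
force: [0.1, -0.7, -0.4]
gripper_width: 0.226
```

```bash
python3 -c "
from h import *
s=state();print(s['t'],s['tcp_pos'],s['ee_rot'],s['force'],s['moment'],s['gripper_width']*94);d=save('wrist','w4.png')
np.savez('pics/w4s.npz',p=s['tcp_pos'],r=s['ee_rot'])
zoom('w4.png','w4z.png',180,160,200,160,3)
"
```

```text
4.8 [ 511.9859352  -321.6633921    79.43599964] [-1.57077838e+00  3.68732114e-05 -1.56004359e+00] [ 0.08765338 -0.68567631 -0.36089408] [-0.06726753  0.04094418 -0.07403747] 21.219936834926816
```

View pics/w4z.png

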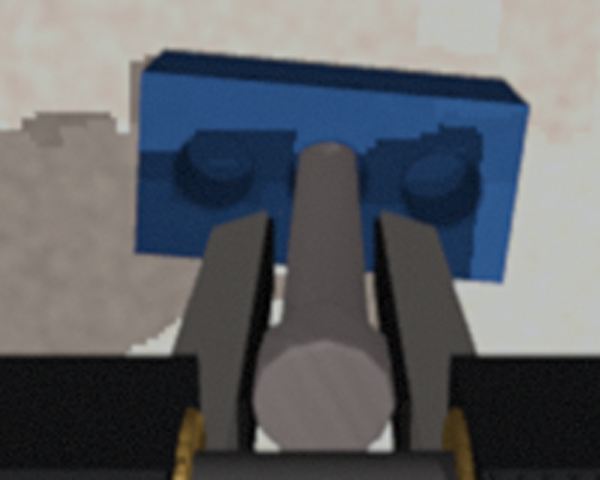

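Request:
{"op": "apply_moves", "data": {
  "jaw": [1, 1, 1, 1],
  "xyz": [
    [0, 0, 0],
    [0, 0, 0],
    [0, 0, 0],
    [0, 0, 0]
  ],
  "yaw": [0, 0, 0, 0]
}}

```text
t: 5.25
tcp_pos: [511.9, -321.6, 79.4]
ee_rot: [-1.571, 0.0, -1.56]
force: [0.5, 0.0, -1.6]
gripper_width: 0.227
```

```bash
python3 -c "
from h import *
s=state();print(s['t'],s['tcp_pos'],s['ee_rot'],s['force'],s['moment'],s['gripper_width']*94);d=save('wrist','w5.png')
np.savez('pics/w5s.npz',p=s['tcp_pos'],r=s['ee_rot'])
zoom('w5.png','w5z.png',180,160,200,160,3)
"
```

```text
5.25 [ 511.94494724 -321.6207767    79.42772785] [-1.57081875e+00  1.19861564e-04 -1.56002705e+00] [ 0.47912246  0.04142769 -1.60290538] [-0.07458837 -0.02815234 -0.02806022] 21.310554149570937
```

View pics/w5z.png

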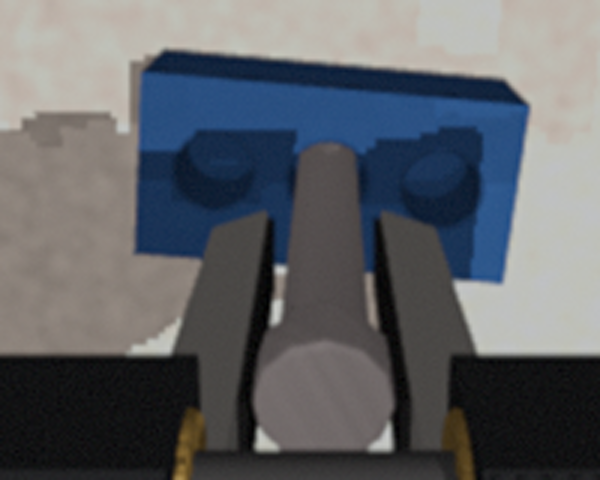

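Request:
{"op": "apply_moves", "data": {
  "jaw": [0.6, 0.6, 0.6, 0.6, 0.6, 0.6, 0.9, 1, 1, 1],
  "xyz": [
    [0, 0, 0],
    [0, 0, 0],
    [0, 0.003, 0.04],
    [0, 0.003, 0.082],
    [0, 0.003, 0.082],
    [0, 0.003, 0.082],
    [0, 0.003, 0.082],
    [0, 0.003, 0.082],
    [0, 0.003, 0.082],
    [0, 0.003, 0.082]
  ],
  "yaw": [0, 0, 0, 0, 0, 0, 0, 0, 0, 0],
  "squeeze": 40
}}

```text
t: 6.3
tcp_pos: [511.5, -320.1, 111.6]
ee_rot: [-1.572, 0.001, -1.56]
force: [-0.6, 0.6, -1.8]
gripper_width: 0.226
```

```bash
python3 -c "
from h import *
s=state();print(s['t'],s['tcp_pos'],s['ee_rot'],s['force'],s['moment'],s['gripper_width']*94);d=save('wrist','w6.png')
np.savez('pics/w6s.npz',p=s['tcp_pos'],r=s['ee_rot'])
zoom('w6.png','w6z.png',180,160,200,160,3)
"
```

```text
6.3 [ 511.53179363 -320.14983741  111.5891504 ] [-1.57194859e+00  7.23232052e-04 -1.56007080e+00] [-0.56215473  0.5707357  -1.84966814] [-0.09103288  0.03338443  0.04103756] 21.260249807785346
```

View pics/w6z.png

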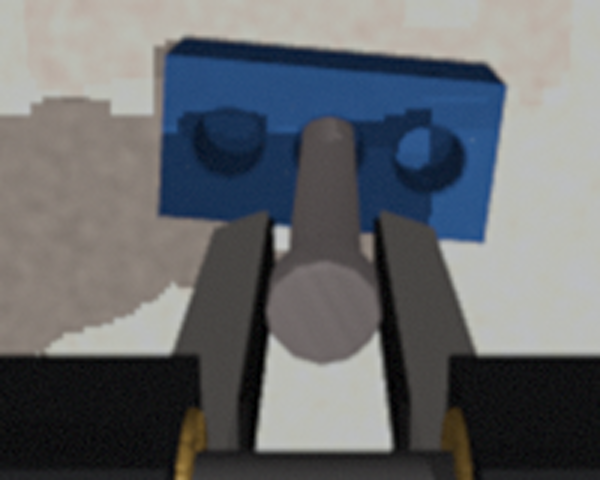

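Request:
{"op": "apply_moves", "data": {
  "jaw": [1, 1, 1, 1, 1, 1, 1, 1, 1, 1],
  "xyz": [
    [0, 0, 0.05],
    [0, 0, 0.12],
    [0, 0, 0.225],
    [0.04, 0.11, 0.225],
    [0.08, 0.22, 0.225],
    [0.12, 0.33, 0.225],
    [0.16, 0.43, 0.225],
    [0.171, 0.466, 0.225],
    [0.171, 0.466, 0.225],
    [0.171, 0.466, 0.225]
  ],
  "yaw": [0, 0, 0, 0, 0, 0, 0, 0, 0, 0]
}}

```text
t: 7.35
tcp_pos: [579.5, -136.0, 202.2]
ee_rot: [-1.572, -0.002, -1.561]
force: [-1.0, -0.2, -1.7]
gripper_width: 0.224
```

```bash
python3 -c "
from h import *
s=state();print(s['t'],s['tcp_pos'],s['ee_rot'],s['force'],s['moment'],s['gripper_width']*94);d=save('wrist','w7.png')
np.savez('pics/w7s.npz',p=s['tcp_pos'],r=s['ee_rot'])
save('scene','scene7.png');save('side','side7.png')
zoom('w7.png','w7z.png',180,120,200,160,3)
zoom('scene7.png','s7z.png',180,130,130,120,5)
zoom('side7.png','d7z.png',240,110,130,120,5)
"
```

```text
7.35 [ 579.45046679 -135.97774178  202.15545205] [-1.57181169 -0.00169776 -1.5613005 ] [-1.01203217 -0.22909394 -1.74790351] [-0.11013376  0.08058273 -0.03390224] 21.04296462894123
```

View pics/w7z.png

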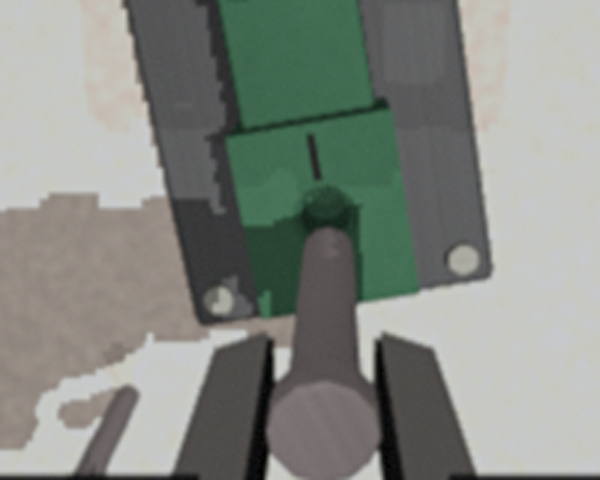

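View pics/s7z.png

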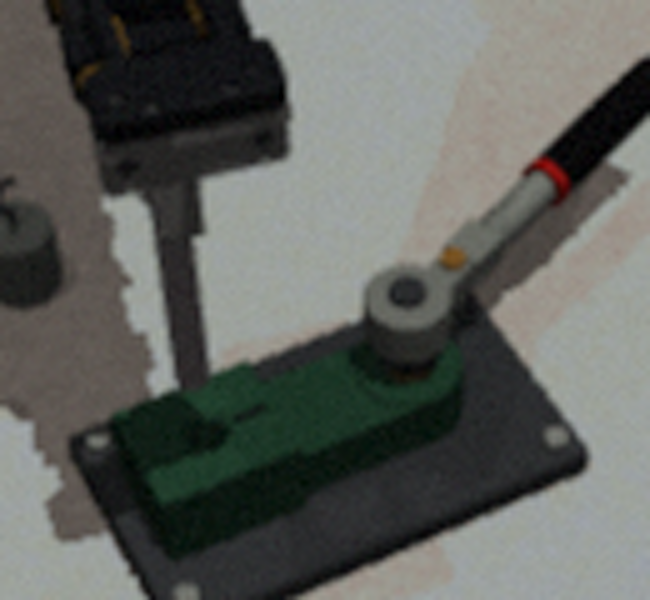

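View pics/d7z.png

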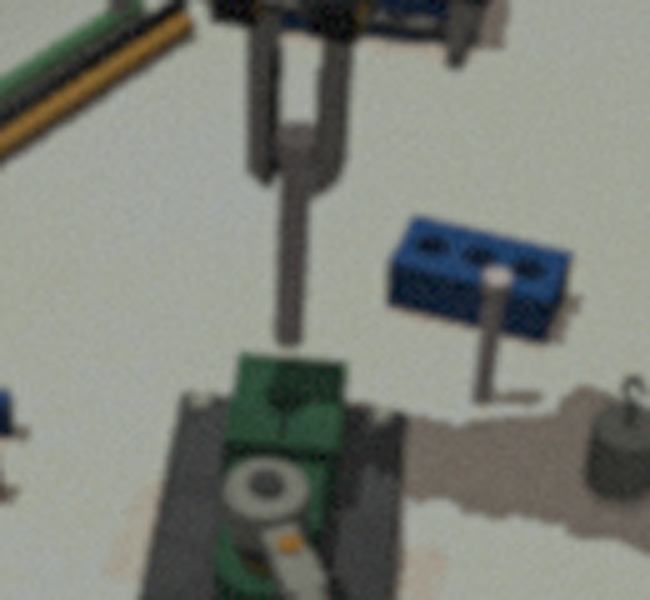

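Run:
```python
from h import *
s=load('w7s');d=wcam(load('w7'),s['p'],s['r'])
c=s['p'][2]+19+9
Z=lambda x,y:(180+x/3,120+y/3)
tz=240-9.  # collar top estimate: lifted ~90.6
tz=140+s['p'][2]-111.6
for n,p,z in(('collar',(325,430),tz),('foot',(329,250),tz-130),('footedge',(329,228),tz-130),('mouth',(326,211),62)):print(n,onz(d,*Z(*p),z).round(1))
print(tz)
# mouth predicted px for earlier estimates
for p in((580.4,-132.7,62),(579.4,-134.5,62)):
  u,v=proj(d,p);print((u-180)*3,(v-120)*3)
a=load('scene7');b=load('side7')
# scene/side mouth and foot
print('side mouth',onz(b,240+289/5,110+393/5,62),'side foot bottom ctr',onz(b,240+288/5,110+338/5,tz-130))
print('scene mouth',onz(a,180+207/5,130+432/5,62))
```

```text
collar [ 579.3 -134.6  230.6]
foot [ 580.7 -136.5  100.6]
footedge [ 580.7 -129.1  100.6]
mouth [ 579.8 -132.5   62. ]
230.5554520450036
327.576445801177 211.64250288607295
324.7770658567231 216.44004547573456
side mouth [ 578.97509036 -136.65850767   62.        ] side foot bottom ctr [ 580.38457841 -136.21842636  100.55545205]
scene mouth [ 583.60228574 -134.80497981   62.        ]
```

Request:
{"op": "apply_moves", "data": {
  "jaw": [1, 1, 1, 1, 1],
  "xyz": [
    [-0.001, 0.008, 0],
    [-0.001, 0.008, -0.04],
    [-0.001, 0.008, -0.08],
    [-0.001, 0.008, -0.08],
    [-0.001, 0.008, -0.08]
  ],
  "yaw": [0, 0, 0, 0, 0]
}}

```text
t: 8.0
tcp_pos: [579.8, -131.5, 170.4]
ee_rot: [-1.571, -0.0, -1.561]
force: [-0.2, -0.3, -2.3]
gripper_width: 0.219
```

```bash
python3 -c "
from h import *
s=state();print(s['t'],s['tcp_pos'],s['ee_rot'],s['force'],s['moment'],s['gripper_width']*94);d=save('wrist','w8.png')
np.savez('pics/w8s.npz',p=s['tcp_pos'],r=s['ee_rot'])
save('scene','scene8.png');save('side','side8.png')
zoom('w8.png','w8z.png',220,150,120,100,6)
zoom('scene8.png','s8z.png',190,170,80,70,8)
zoom('side8.png','d8z.png',260,150,80,70,8)
"
```

```text
8.0 [ 579.77524123 -131.45639853  170.44374418] [-1.57107253e+00 -1.24257742e-04 -1.56104465e+00] [-0.18534819 -0.26362542 -2.27183497] [-0.12077893 -0.01447223  0.02195118] 20.602167208169885
```

View pics/w8z.png

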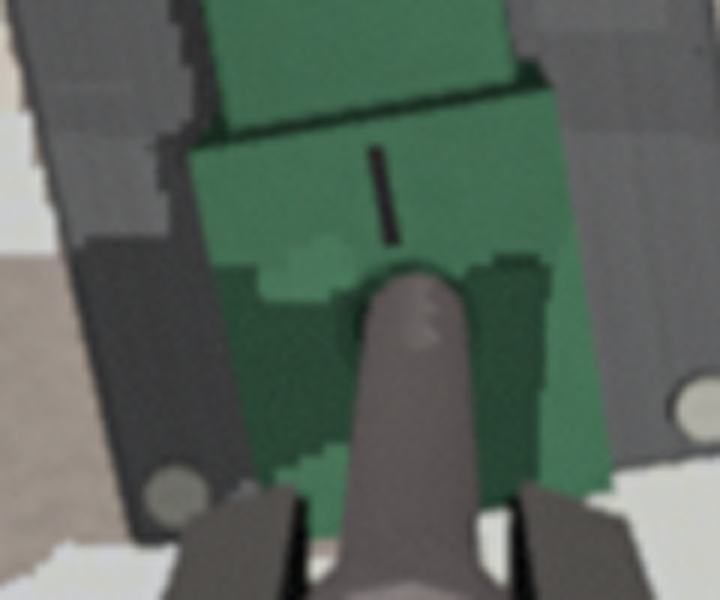

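View pics/s8z.png

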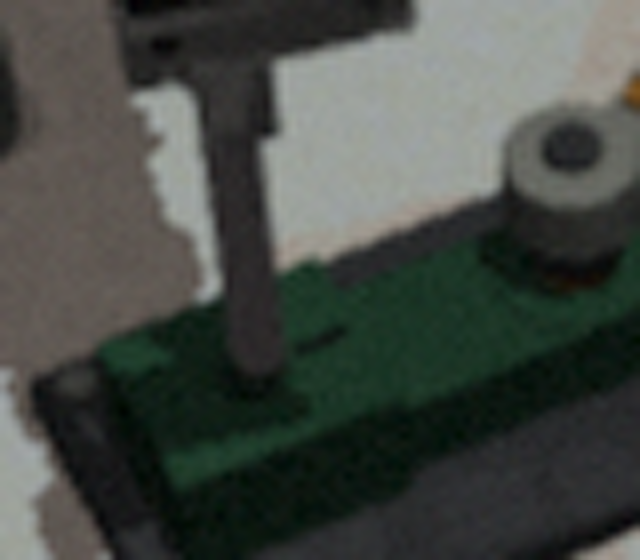

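View pics/d8z.png

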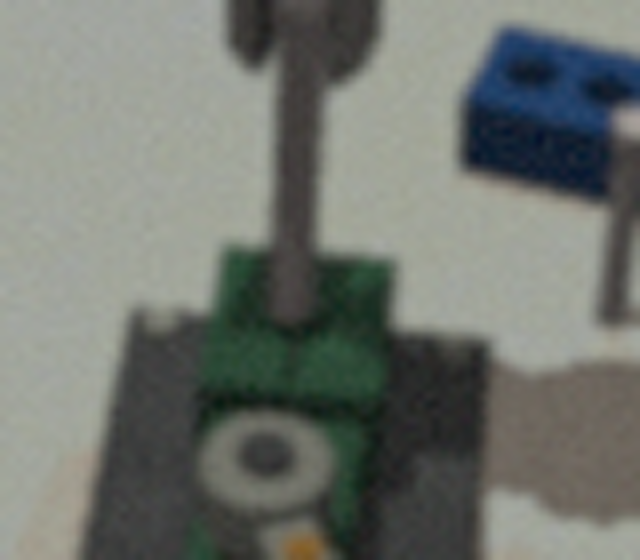

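Run:
```python
from h import *
s=load('w8s');d=wcam(load('w8'),s['p'],s['r'])
Z=lambda x,y:(220+x/6,150+y/6)
fz=10+s['p'][2]-111.6
print(fz)
for n,p,z in(('foot edge top',(417,272),fz),('hole edge top',(410,262),62),('hole L',(352,320),62),('hole R',(475,320),62),('rod L',(368,310),fz+8),('rod R',(466,310),fz+8),('BL',(193,150),62),('BR',(552,90),62),('BR2',(610,488),62)):print(n,onz(d,*Z(*p),z).round(1))
```

```text
68.84374417597667
foot edge top [ 580.9 -123.8   68.8]
hole edge top [ 579.8 -123.8   62. ]
hole L [ 570.3 -133.8   62. ]
hole R [ 590.6 -133.6   62. ]
rod L [ 573.2 -128.    76.8]
rod R [ 588.6 -127.9   76.8]
BL [ 544.6 -105.6   62. ]
BR [602.2 -95.3  62. ]
BR2 [ 614.1 -163.    62. ]
```

Request:
{"op": "apply_moves", "data": {
  "jaw": [1, 1, 1, 1, 1, 1, 1],
  "xyz": [
    [-0.002, -0.005, 0],
    [-0.002, -0.005, 0],
    [-0.002, -0.005, -0.01],
    [-0.002, -0.005, -0.018],
    [-0.002, -0.005, -0.024],
    [-0.002, -0.005, -0.03],
    [-0.002, -0.005, -0.03]
  ],
  "yaw": [0, 0, 0, 0, 0, 0, 0]
}}

```text
t: 8.85
tcp_pos: [578.7, -132.7, 157.6]
ee_rot: [-1.572, 0.0, -1.56]
force: [0.3, -1.2, -1.8]
gripper_width: 0.225
```

```bash
python3 -c "
from h import *
s=state();print(s['t'],s['tcp_pos'],s['ee_rot'],s['force'],s['moment'],s['gripper_width']*94,s['tcp_pos'][2]-101.6)"
```

```text
8.85 [ 578.71780887 -132.73340664  157.5931664 ] [-1.57195587e+00  2.04649643e-04 -1.56004948e+00] [ 0.32161847 -1.16927682 -1.84361866] [-0.14141275  0.09922532 -0.01497075] 21.17363686847698 55.99316639974799
```

Request:
{"op": "apply_moves", "data": {
  "jaw": [1, 1, 1, 1, 1],
  "xyz": [
    [0, 0, -0.01],
    [0, 0, -0.02],
    [0, 0, -0.03],
    [0, 0, -0.04],
    [0, 0, -0.04]
  ],
  "yaw": [0, 0, 0, 0, 0]
}}

```text
t: 9.35
tcp_pos: [578.8, -132.7, 141.5]
ee_rot: [-1.572, 0.0, -1.56]
force: [-0.3, -0.3, -2.2]
gripper_width: 0.226
```

```bash
python3 -c "
from h import *
s=state();print(s['t'],s['tcp_pos'],s['ee_rot'],s['force'],s['moment'],s['gripper_width']*94,s['tcp_pos'][2]-101.6)"
```

```text
9.35 [ 578.77154826 -132.69760253  141.53658331] [-1.57188204e+00  2.78872560e-04 -1.56003408e+00] [-0.27318826 -0.26797506 -2.19846713] [-0.14247497  0.09429334 -0.01273233] 21.236059613348928 39.93658331282211
```

Request:
{"op": "apply_moves", "data": {
  "jaw": [1, 1, 1, 1, 1],
  "xyz": [
    [0, 0, -0.01],
    [0, 0, -0.02],
    [0, 0, -0.025],
    [0, 0, -0.03],
    [0, 0, -0.03]
  ],
  "yaw": [0, 0, 0, 0, 0]
}}

```text
t: 9.85
tcp_pos: [579.0, -132.8, 130.0]
ee_rot: [-1.571, 0.0, -1.56]
force: [-0.6, -0.6, -2.7]
gripper_width: 0.223
```

```bash
python3 -c "
from h import *
s=state();print(s['t'],s['tcp_pos'],s['ee_rot'],s['force'],s['moment'],s['gripper_width']*94,s['tcp_pos'][2]-101.6)"
```

```text
9.85 [ 578.99524514 -132.82261743  129.96410811] [-1.57121924e+00  1.30498048e-04 -1.56010499e+00] [-0.55211438 -0.59812581 -2.69431472] [-1.97706946e-01  1.50707387e-01 -7.80362106e-05] 20.93767178543468 28.364108113457092
```

Request:
{"op": "apply_moves", "data": {
  "jaw": [1, 1, 1, 1],
  "xyz": [
    [0, 0, -0.002],
    [0, 0, -0.004],
    [0, 0, -0.005],
    [0, 0, -0.005]
  ],
  "yaw": [0, 0, 0, 0]
}}

```text
t: 10.25
tcp_pos: [579.2, -132.8, 128.3]
ee_rot: [-1.571, 0.0, -1.56]
force: [-0.5, -0.2, -2.3]
gripper_width: 0.221
```

```bash
python3 -c "
from h import *
s=state();print(s['t'],s['tcp_pos'],s['ee_rot'],s['force'],s['moment'],s['gripper_width']*94,s['tcp_pos'][2]-101.6)"
```

```text
10.25 [ 579.22943471 -132.83336486  128.29059649] [-1.57063769e+00  5.23612289e-05 -1.55998973e+00] [-0.50813659 -0.15469316 -2.32654882] [-0.17111134  0.02224676 -0.03435879] 20.807522412721053 26.690596491330098
```

Request:
{"op": "apply_moves", "data": {
  "jaw": [1, 1, 1],
  "xyz": [
    [0, 0, -0.002],
    [0, 0, -0.003],
    [0, 0, -0.003]
  ],
  "yaw": [0, 0, 0]
}}

```text
t: 10.55
tcp_pos: [579.4, -133.0, 127.5]
ee_rot: [-1.57, -0.0, -1.56]
force: [-1.1, -0.2, 1.6]
gripper_width: 0.223
```

```bash
python3 -c "
from h import *
s=state();print(s['t'],s['tcp_pos'],s['ee_rot'],s['force'],s['moment'],s['gripper_width']*94,s['tcp_pos'][2]-101.6)"
```

```text
10.55 [ 579.40729409 -132.99217611  127.45307615] [-1.57013363e+00 -9.28419288e-05 -1.56009256e+00] [-1.09378807 -0.20021677  1.60991138] [-0.18821829  0.24018681 -0.04537855] 20.920295633524645 25.853076152764146
```

Request:
{"op": "apply_moves", "data": {
  "jaw": [0.6, 0.6, 0.6, 0.6, 0.6, 0.6, 0.6, 0.6, 0.6, 0.6],
  "xyz": [
    [0, 0, 0],
    [0, 0, 0],
    [0, 0, 0],
    [0, 0, 0],
    [0, 0, 0.03],
    [0, 0, 0.08],
    [0, 0, 0.16],
    [0, 0, 0.25],
    [0, 0, 0.25],
    [0, 0, 0.25]
  ],
  "yaw": [0, 0, 0, 0, 0, 0, 0, 0, 0, 0]
}}

```text
t: 11.55
tcp_pos: [579.7, -133.0, 228.5]
ee_rot: [-1.568, -0.0, -1.56]
force: [-0.2, -0.6, 0.6]
gripper_width: 0.396
```

```bash
python3 -c "
from h import *
s=state();print(s['t'],s['q'].round(2),s['tcp_pos'],s['ee_rot'],s['force'],s['gripper_width']*94);d=save('wrist','w9.png')
np.savez('pics/w9s.npz',p=s['tcp_pos'],r=s['ee_rot'])
save('side','side9.png')
zoom('side9.png','d9z.png',220,130,130,130,5)
"
```

```text
11.55 [-0.12  0.56  0.47  1.66 -0.29  0.99  0.47] [ 579.664268   -132.97186613  228.48259252] [-1.56835826e+00 -1.36225917e-04 -1.56002434e+00] [-0.15688176 -0.55418857  0.57509324] 37.20235014355223
```

View pics/w9.png

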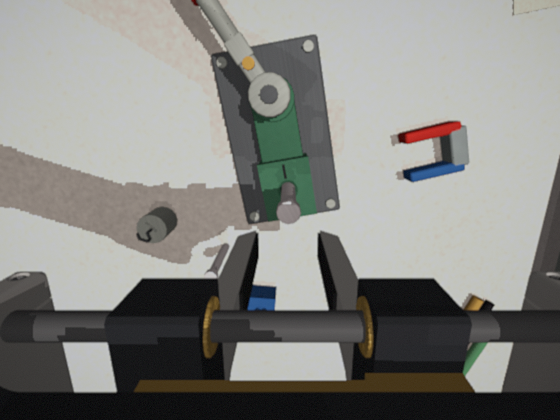

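View pics/d9z.png

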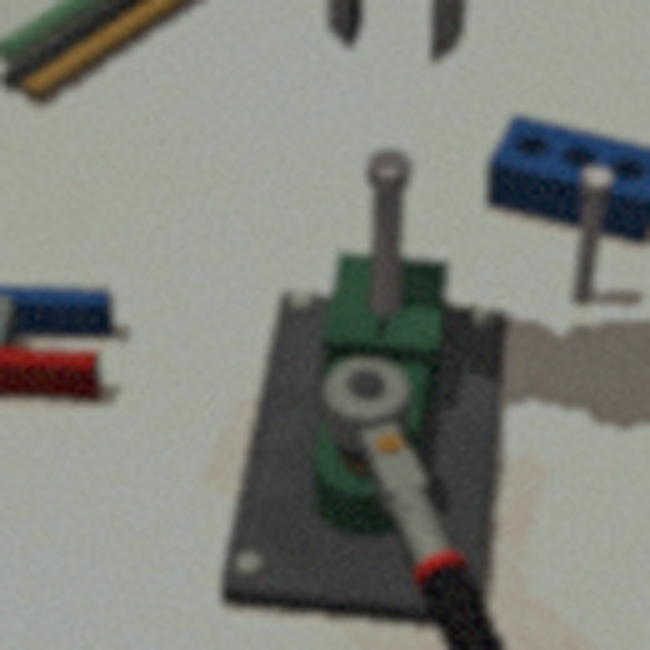

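Request:
{"op": "apply_moves", "data": {
  "jaw": [1, 1, 1, 1, 1, 1, 1, 1, 1, 1],
  "xyz": [
    [-0.09, 0.12, 0],
    [-0.18, 0.24, 0],
    [-0.27, 0.36, 0],
    [-0.364, 0.51, 0],
    [-0.364, 0.51, 0],
    [-0.364, 0.51, 0],
    [-0.364, 0.51, 0],
    [-0.364, 0.51, 0],
    [-0.364, 0.51, 0],
    [-0.364, 0.51, 0]
  ],
  "yaw": [0.38, 0.38, 0.38, 0.38, 0.38, 0.38, 0.38, 0.38, 0.38, 0.38],
  "squeeze": 60
}}

```text
t: 12.65
tcp_pos: [434.1, 69.8, 226.9]
ee_rot: [-1.571, -0.0, -0.966]
force: [-0.3, -0.8, 0.1]
gripper_width: 0.007
```

```bash
python3 -c "
from h import *
s=load('w9s');d=wcam(load('w9'),s['p'],s['r']);print('collar',onz(d,289,213,156))
s=state();print(s['t'],s['q'].round(2),s['tcp_pos'],s['ee_rot'],s['force'],s['gripper_width']*94);d=save('wrist','w10.png')
np.savez('pics/w10s.npz',p=s['tcp_pos'],r=s['ee_rot'])
"
```

```text
collar [ 580.4716204  -134.06120796  156.        ]
12.65 [-0.47  0.31  0.32  2.05 -0.13  0.8   0.53] [434.06456186  69.84528671 226.8522818 ] [-1.57129502e+00 -3.43422537e-04 -9.65856587e-01] [-0.2636976  -0.79714909  0.11873154] 0.6774686586221665
```

View pics/w10.png

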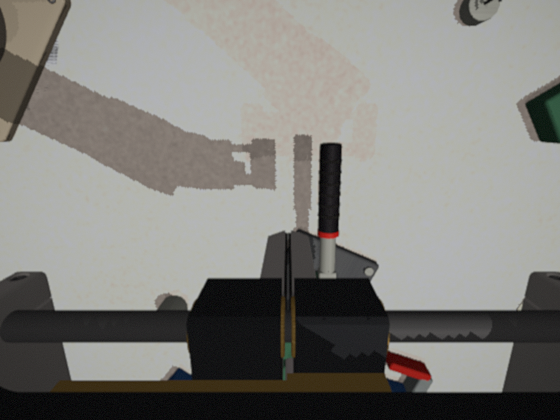

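```bash
cat > gr.py <<'E'
from h import *
def grip(name,st,ulo=240,uhi=420,vlo=100,vhi=236):
    s=load(st);d=wcam(load(name),s['p'],s['r']);im=d['image'].astype(int)
    m=(im.max(2)<60); pts=[]
    for v in range(vlo,vhi,4):
        c=np.where(m[v,ulo:uhi])[0]+ulo
        if len(c)>8 and len(c)<45: pts.append((c.mean(),v,len(c)))
    P=np.array([onz(d,u,v,85)[:2] for u,v,_ in pts])
    c=P.mean(0);w=np.linalg.svd(P-c)[2][0]
    if w@(c-np.array([560.2,-30.5]))<0:w=-w
    ang=np.degrees(np.arctan2(w[1],w[0])); n=np.array([-w[1],w[0]])
    print('pts',len(pts),'centre',c.round(1),'ang',ang.round(2),'ends',P[0].round(1),P[-1].round(1),'offset of screw axis from line',round(float(n@(np.array([560.2,-30.5])-c)),1),[p[2] for p in pts])
    return c,w
E
python3 -c "
from gr import *
grip('w10','w10s',300,360,140,232)"
```

```text
pts 22 centre [466.5 101.8] ang 125.03 ends [440.3 139.3] [494.2  62.6] offset of screw axis from line -0.8 [20, 20, 21, 21, 21, 21, 20, 22, 20, 20, 21, 21, 21, 20, 20, 20, 20, 20, 20, 19, 19, 19]
```

Request:
{"op": "apply_moves", "data": {
  "jaw": [1, 1, 1, 1, 1, 1, 1],
  "xyz": [
    [0, 0, -0.1],
    [0, 0, -0.2],
    [0, 0, -0.3],
    [0, 0, -0.4],
    [0, 0, -0.417],
    [0.015, 0.011, -0.417],
    [0.015, 0.011, -0.417]
  ],
  "yaw": [0, 0, 0, 0, 0, 0, 0]
}}

```text
t: 13.4
tcp_pos: [442.1, 76.2, 61.6]
ee_rot: [-1.567, -0.001, -0.963]
force: [-0.4, 0.5, -0.1]
gripper_width: 0.006
```

```bash
cat > st.py <<'E'
from h import *
s=state();f=s['force'];p=s['tcp_pos'];A=np.array([560.2,-30.5]);r=p[:2]-A
a=np.arctan2(r[1],r[0]);t=np.array([np.sin(a),-np.cos(a)])
print('t',s['t'],'tcp',p.round(1),'yaw',np.degrees(s['ee_rot'][2]).round(1),'F',f.round(1),'Ft',(f[:2]@t).round(2),'R',np.hypot(*r).round(1),'ang',np.degrees(a).round(2),'M',s['moment'].round(2),'q',s['q'].round(2))
E
python3 st.py; python3 -c "
from h import *
s=state();d=save('wrist','w11.png')
np.savez('pics/w11s.npz',p=s['tcp_pos'],r=s['ee_rot'])"
```

```text
t 13.4 tcp [442.1  76.2  61.6] yaw -55.2 F [-0.4  0.5 -0.1] Ft 0.1 R 159.1 ang 137.91 M [-0.03  0.03 -0.04] q [-0.35  0.61  0.17  2.2  -0.29  0.35  0.67]
```

View pics/w11.png

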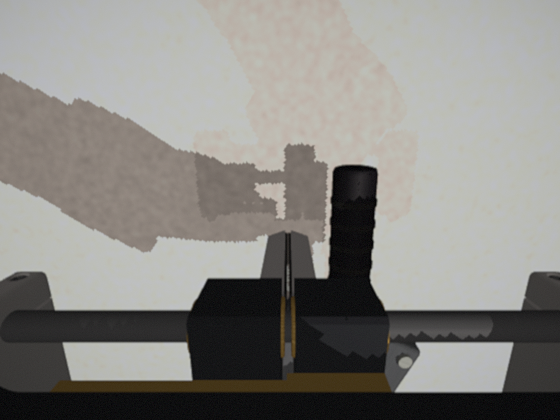

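```bash
cat > wp.py <<'E'
import sys
from h import *
s=state();p=s['tcp_pos'];A=np.array([560.2,-30.5]);r=p[:2]-A
a0=np.degrees(np.arctan2(r[1],r[0]));y0=np.degrees(s['ee_rot'][2])
for a in map(float,sys.argv[1:]):
    x=A+157*np.array([np.cos(np.radians(a)),np.sin(np.radians(a))])-p[:2]
    print(a,(x/400).round(3),'yaw',round(((a-8.8-180)-y0)/90,3))
E
python3 wp.py 136 134 133 132 131 130 129 128 126 124 122
```

```text
136.0 [0.014 0.006] yaw 0.026
134.0 [0.023 0.016] yaw 0.004
133.0 [0.028 0.021] yaw -0.007
132.0 [0.033 0.025] yaw -0.018
131.0 [0.039 0.03 ] yaw -0.029
130.0 [0.044 0.034] yaw -0.04
129.0 [0.049 0.039] yaw -0.052
128.0 [0.054 0.043] yaw -0.063
126.0 [0.065 0.051] yaw -0.085
124.0 [0.077 0.059] yaw -0.107
122.0 [0.088 0.066] yaw -0.129
```

Request:
{"op": "apply_moves", "data": {
  "jaw": [1, 1, 1, 1, 1],
  "xyz": [
    [0.014, 0.008, 0],
    [0.023, 0.016, 0],
    [0.028, 0.021, 0],
    [0.033, 0.025, 0],
    [0.039, 0.03, 0]
  ],
  "yaw": [0, 0, -0.007, -0.018, -0.029]
}}

```text
t: 13.95
tcp_pos: [454.4, 87.4, 60.4]
ee_rot: [-1.572, 0.001, -1.01]
force: [-1.7, -2.6, 1.7]
gripper_width: 0.006
```

```bash
python3 st.py; python3 wp.py 130 129 128 127 126 125
```

```text
t 13.95 tcp [454.4  87.4  60.4] yaw -57.9 F [-1.7 -2.6  1.7] Ft -2.97 R 158.4 ang 131.9 M [-0.36  0.5   0.01] q [-0.38  0.63  0.2   2.16 -0.31  0.38  0.62]
130.0 [0.012 0.006] yaw -0.01
129.0 [0.017 0.01 ] yaw -0.021
128.0 [0.023 0.015] yaw -0.032
127.0 [0.028 0.019] yaw -0.043
126.0 [0.034 0.023] yaw -0.055
125.0 [0.039 0.027] yaw -0.066
```

Request:
{"op": "apply_moves", "data": {
  "jaw": [1, 1, 1, 1, 1],
  "xyz": [
    [0.009, 0.004, 0],
    [0.015, 0.009, 0],
    [0.021, 0.014, 0],
    [0.026, 0.018, 0],
    [0.032, 0.022, 0]
  ],
  "yaw": [-0.01, -0.021, -0.032, -0.043, -0.055]
}}

```text
t: 14.45
tcp_pos: [467.5, 96.8, 60.1]
ee_rot: [-1.572, 0.001, -1.096]
force: [-3.5, -0.1, 0.9]
gripper_width: 0.006
```

```bash
python3 st.py; python3 wp.py  125 124 123 122 121 120 119 118
```

```text
t 14.45 tcp [467.5  96.8  60.1] yaw -62.8 F [-3.5 -0.1  0.9] Ft -2.9 R 157.5 ang 126.06 M [0.11 0.79 0.02] q [-0.42  0.64  0.23  2.12 -0.34  0.41  0.55]
125.0 [0.007 0.003] yaw -0.011
124.0 [0.012 0.007] yaw -0.022
123.0 [0.018 0.011] yaw -0.033
122.0 [0.024 0.015] yaw -0.044
121.0 [0.03  0.018] yaw -0.056
120.0 [0.035 0.022] yaw -0.067
119.0 [0.041 0.025] yaw -0.078
118.0 [0.047 0.028] yaw -0.089
```

Request:
{"op": "apply_moves", "data": {
  "jaw": [1, 1, 1, 1, 1],
  "xyz": [
    [0.006, 0.003, 0],
    [0.012, 0.007, 0],
    [0.018, 0.011, 0],
    [0.024, 0.015, 0],
    [0.03, 0.018, 0]
  ],
  "yaw": [-0.011, -0.022, -0.033, -0.044, -0.056]
}}

```text
t: 14.95
tcp_pos: [480.1, 103.8, 60.2]
ee_rot: [-1.571, 0.0, -1.184]
force: [-3.2, 0.7, 0.1]
gripper_width: 0.005
```

```bash
python3 st.py; python3 wp.py  120 119 118 117 116 115 114
```

```text
t 14.95 tcp [480.1 103.8  60.2] yaw -67.9 F [-3.2  0.7  0.1] Ft -2.37 R 156.4 ang 120.82 M [0.2  0.88 0.05] q [-0.44  0.66  0.26  2.08 -0.37  0.44  0.49]
120.0 [0.004 0.004] yaw -0.011
119.0 [0.01  0.007] yaw -0.022
118.0 [0.016 0.011] yaw -0.033
117.0 [0.022 0.014] yaw -0.044
116.0 [0.028 0.017] yaw -0.055
115.0 [0.034 0.02 ] yaw -0.066
114.0 [0.041 0.023] yaw -0.077
```

Request:
{"op": "apply_moves", "data": {
  "jaw": [1, 1, 1, 1, 1],
  "xyz": [
    [0.005, 0.004, 0],
    [0.011, 0.007, 0],
    [0.017, 0.011, 0],
    [0.023, 0.014, 0],
    [0.029, 0.017, 0]
  ],
  "yaw": [-0.011, -0.022, -0.033, -0.044, -0.055]
}}

```text
t: 15.45
tcp_pos: [491.9, 110.3, 60.3]
ee_rot: [-1.57, -0.0, -1.271]
force: [-2.9, -0.7, -0.1]
gripper_width: 0.006
```

```bash
python3 st.py; python3 wp.py  115 114 113 112 111 110 109 108
```

```text
t 15.45 tcp [491.9 110.3  60.3] yaw -72.8 F [-2.9 -0.7 -0.1] Ft -2.96 R 156.4 ang 115.87 M [-0.07  0.68  0.  ] q [-0.47  0.67  0.29  2.05 -0.4   0.47  0.42]
115.0 [0.005 0.004] yaw -0.011
114.0 [0.011 0.007] yaw -0.022
113.0 [0.017 0.009] yaw -0.033
112.0 [0.024 0.012] yaw -0.044
111.0 [0.03  0.015] yaw -0.055
110.0 [0.036 0.017] yaw -0.066
109.0 [0.043 0.019] yaw -0.077
108.0 [0.049 0.021] yaw -0.089
```

Request:
{"op": "apply_moves", "data": {
  "jaw": [1, 1, 1, 1, 1],
  "xyz": [
    [0.006, 0.004, 0],
    [0.012, 0.007, 0],
    [0.018, 0.009, 0],
    [0.024, 0.012, 0],
    [0.031, 0.015, 0]
  ],
  "yaw": [-0.011, -0.022, -0.033, -0.044, -0.055]
}}

```text
t: 15.95
tcp_pos: [504.4, 115.8, 60.3]
ee_rot: [-1.57, -0.001, -1.358]
force: [-1.5, -2.3, -0.7]
gripper_width: 0.002
```

```bash
python3 st.py; python3 wp.py 110 109 108 107 106 105 104
```

```text
t 15.95 tcp [504.4 115.8  60.3] yaw -77.8 F [-1.5 -2.3 -0.7] Ft -2.26 R 156.6 ang 110.88 M [-0.66  0.49 -0.11] q [-0.49  0.69  0.32  2.02 -0.43  0.5   0.35]
110.0 [0.005 0.003] yaw -0.011
109.0 [0.012 0.005] yaw -0.022
108.0 [0.018 0.008] yaw -0.033
107.0 [0.025 0.01 ] yaw -0.044
106.0 [0.031 0.012] yaw -0.056
105.0 [0.038 0.013] yaw -0.067
104.0 [0.045 0.015] yaw -0.078
```

Request:
{"op": "apply_moves", "data": {
  "jaw": [1, 1, 1, 1, 1],
  "xyz": [
    [0.006, 0.003, 0],
    [0.012, 0.005, 0],
    [0.019, 0.008, 0],
    [0.026, 0.01, 0],
    [0.032, 0.012, 0]
  ],
  "yaw": [-0.011, -0.022, -0.033, -0.044, -0.055]
}}

```text
t: 16.45
tcp_pos: [517.0, 121.2, 60.3]
ee_rot: [-1.571, 0.0, -1.444]
force: [-2.4, -1.9, -0.5]
gripper_width: 0.005
```

```bash
python3 st.py; python3 wp.py 105 104 103 102 101 100
```

```text
t 16.45 tcp [517.  121.2  60.3] yaw -82.7 F [-2.4 -1.9 -0.5] Ft -2.77 R 157.7 ang 105.88 M [-0.64  0.56 -0.05] q [-0.51  0.71  0.35  1.98 -0.45  0.53  0.28]
105.0 [ 0.006 -0.   ] yaw -0.012
104.0 [0.013 0.002] yaw -0.023
103.0 [0.02  0.003] yaw -0.034
102.0 [0.026 0.005] yaw -0.045
101.0 [0.033 0.006] yaw -0.056
100.0 [0.04  0.007] yaw -0.068
```

Request:
{"op": "apply_moves", "data": {
  "jaw": [1, 1, 1, 1, 1],
  "xyz": [
    [0.007, 0.001, 0],
    [0.013, 0.003, 0],
    [0.02, 0.004, 0],
    [0.027, 0.005, 0],
    [0.034, 0.006, 0]
  ],
  "yaw": [-0.011, -0.022, -0.033, -0.044, -0.055]
}}

```text
t: 16.95
tcp_pos: [530.4, 124.4, 60.2]
ee_rot: [-1.571, 0.001, -1.529]
force: [-2.9, 0.7, 1.3]
gripper_width: 0.008
```

```bash
python3 st.py; python3 wp.py 100 99 98 97 96 95
```

```text
t 16.95 tcp [530.4 124.4  60.2] yaw -87.6 F [-2.9  0.7  1.3] Ft -2.72 R 157.7 ang 100.9 M [0.09 0.69 0.  ] q [-0.52  0.72  0.38  1.94 -0.47  0.56  0.22]
100.0 [ 0.006 -0.001] yaw -0.013
99.0 [0.013 0.001] yaw -0.024
98.0 [0.02  0.002] yaw -0.035
97.0 [0.027 0.002] yaw -0.046
96.0 [0.034 0.003] yaw -0.057
95.0 [0.04  0.004] yaw -0.069
```

Request:
{"op": "apply_moves", "data": {
  "jaw": [1, 1, 1, 1, 1],
  "xyz": [
    [0.007, 0, 0],
    [0.014, 0.001, 0],
    [0.021, 0.002, 0],
    [0.028, 0.002, 0],
    [0.034, 0.003, 0]
  ],
  "yaw": [-0.011, -0.022, -0.033, -0.044, -0.055]
}}

```text
t: 17.45
tcp_pos: [539.0, 125.8, 59.4]
ee_rot: [-1.581, 0.001, -1.615]
force: [-12.4, 2.6, 4.4]
gripper_width: 0.006
```

```bash
python3 st.py; python3 wp.py 95 94 93 92 91 90
```

```text
t 17.45 tcp [539.  125.8  59.4] yaw -92.5 F [-12.4   2.6   4.4] Ft -11.92 R 157.7 ang 97.72 M [0.45 2.87 0.1 ] q [-0.53  0.74  0.4   1.91 -0.5   0.6   0.15]
95.0 [0.019 0.   ] yaw -0.014
94.0 [0.026 0.001] yaw -0.025
93.0 [0.032 0.001] yaw -0.036
92.0 [0.039 0.002] yaw -0.047
91.0 [0.046 0.002] yaw -0.058
90.0 [0.053 0.002] yaw -0.07
```

```bash
python3 -c "
from h import *
s=state();d=save('wrist','w12.png')
np.savez('pics/w12s.npz',p=s['tcp_pos'],r=s['ee_rot'])"
```

```text
(no output)
```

View pics/w12.png

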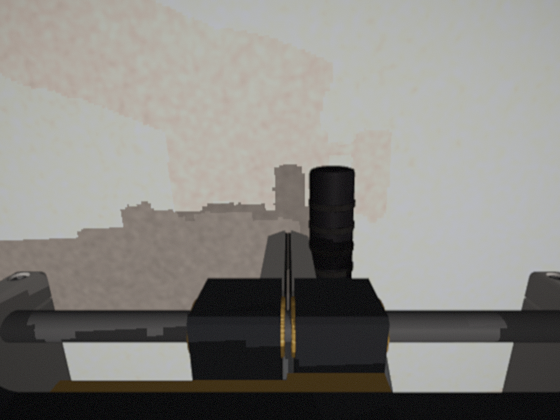

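Request:
{"op": "apply_moves", "data": {
  "jaw": [1, 1, 1, 1],
  "xyz": [
    [0.004, 0, 0],
    [0.008, 0, 0],
    [0.012, 0, 0],
    [0.016, 0, 0]
  ],
  "yaw": [-0.005, -0.01, -0.015, -0.02]
}}

```text
t: 17.9
tcp_pos: [544.0, 126.5, 59.4]
ee_rot: [-1.583, 0.001, -1.646]
force: [-13.0, 3.6, 5.8]
gripper_width: 0.007
```

```bash
python3 st.py
```

```text
t 17.9 tcp [544.  126.5  59.4] yaw -94.3 F [-13.    3.6   5.8] Ft -12.53 R 157.8 ang 95.89 M [0.82 2.82 0.03] q [-0.54  0.75  0.41  1.89 -0.5   0.61  0.13]
```

Request:
{"op": "apply_moves", "data": {
  "jaw": [1, 1, 1, 1],
  "xyz": [
    [0.005, 0, 0],
    [0.01, 0, 0],
    [0.015, 0, 0],
    [0.02, 0, 0]
  ],
  "yaw": [-0.01, -0.02, -0.03, -0.04]
}}

```text
t: 18.3
tcp_pos: [553.0, 127.3, 59.5]
ee_rot: [-1.582, 0.002, -1.708]
force: [-11.0, 6.3, 5.7]
gripper_width: 0.004
```

```bash
python3 st.py;python3 -c "
from h import *
s=state();d=save('wrist','w13.png')
np.savez('pics/w13s.npz',p=s['tcp_pos'],r=s['ee_rot'])
from gr import *
grip('w12','w12s',300,370,175,230)
grip('w13','w13s',300,370,175,230)"
```

```text
t 18.3 tcp [553.  127.3  59.5] yaw -97.9 F [-11.    6.3   5.7] Ft -10.71 R 157.9 ang 92.6 M [1.15 2.53 0.09] q [-0.54  0.76  0.43  1.87 -0.52  0.63  0.08]
pts 11 centre [563.3 163.1] ang 88.8 ends [563.5 174.6] [563.1 150.7] offset of screw axis from line -0.9 [44, 44, 44, 44, 44, 44, 44, 43, 43, 43, 43]
pts 11 centre [581.4 162. ] ang 81.9 ends [583.  173.4] [579.6 149.7] offset of screw axis from line -6.1 [44, 44, 44, 43, 43, 44, 44, 44, 43, 43, 44]
```

View pics/w13.png

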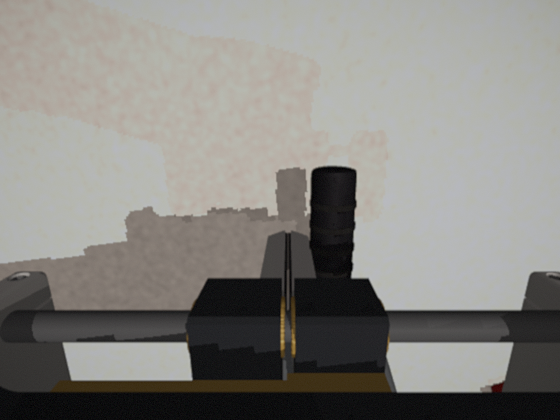

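Request:
{"op": "apply_moves", "data": {
  "jaw": [1, 1, 1, 1],
  "xyz": [
    [0.006, -0.001, 0],
    [0.012, -0.002, 0],
    [0.018, -0.002, 0],
    [0.018, -0.002, 0]
  ],
  "yaw": [-0.01, -0.02, -0.03, -0.03]
}}

```text
t: 18.75
tcp_pos: [562.3, 127.2, 59.8]
ee_rot: [-1.578, 0.003, -1.755]
force: [-7.7, 6.0, 4.4]
gripper_width: 0.002
```

```bash
python3 st.py;python3 -c "
from h import *
s=state();d=save('wrist','w14.png')
np.savez('pics/w14s.npz',p=s['tcp_pos'],r=s['ee_rot'])
from gr import *
grip('w14','w14s',300,370,175,230)"
```

```text
t 18.75 tcp [562.3 127.2  59.8] yaw -100.6 F [-7.7  6.   4.4] Ft -7.83 R 157.7 ang 89.23 M [ 1.4   1.96 -0.01] q [-0.55  0.77  0.45  1.85 -0.53  0.65  0.04]
pts 11 centre [593.3 160.1] ang 78.13 ends [595.9 171.4] [590.6 148. ] offset of screw axis from line -6.8 [44, 44, 44, 44, 43, 43, 44, 44, 43, 42, 43]
```

Request:
{"op": "apply_moves", "data": {
  "jaw": [1, 1, 1, 1, 1, 1, 1, 1, 1, 1],
  "xyz": [
    [-0.008, 0.001, 0],
    [-0.016, 0.002, 0],
    [-0.024, 0.002, 0],
    [-0.032, 0.002, 0],
    [-0.04, 0.001, 0],
    [-0.048, 0, 0],
    [-0.056, 0, 0],
    [-0.066, 0, 0],
    [-0.08, 0, 0],
    [-0.09, 0, 0]
  ],
  "yaw": [0.013, 0.026, 0.038, 0.052, 0.065, 0.08, 0.08, 0.08, 0.08, 0.08]
}}

```text
t: 19.8
tcp_pos: [530.8, 123.1, 60.7]
ee_rot: [-1.568, -0.001, -1.632]
force: [-0.7, -0.5, -0.6]
gripper_width: 0.005
```

```bash
python3 st.py;python3 -c "
from h import *
s=state();d=save('wrist','w15.png')
np.savez('pics/w15s.npz',p=s['tcp_pos'],r=s['ee_rot'])
from gr import *
grip('w15','w15s',310,410,175,230)"
```

```text
t 19.8 tcp [530.8 123.1  60.7] yaw -93.5 F [-0.7 -0.5 -0.6] Ft -0.8 R 156.4 ang 100.85 M [-0.06 -0.01 -0.02] q [-0.54  0.73  0.41  1.95 -0.51  0.57  0.15]
pts 12 centre [562.9 157. ] ang 88.83 ends [563.2 170.8] [562.6 142.1] offset of screw axis from line -1.1 [44, 44, 44, 44, 44, 44, 43, 43, 43, 44, 43, 43]
```

View pics/w15.png

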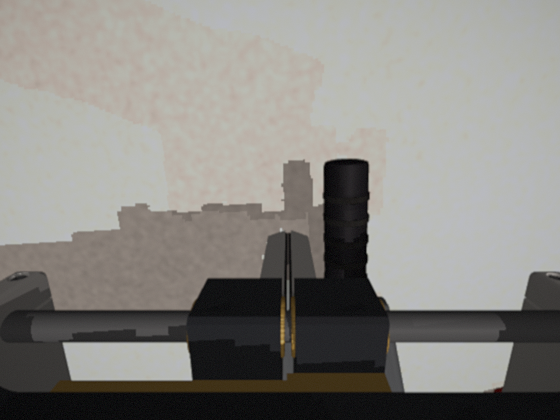

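Request:
{"op": "apply_moves", "data": {
  "jaw": [1, 1, 1, 1, 1, 1, 1, 1],
  "xyz": [
    [-0.05, 0, 0],
    [-0.08, 0, 0],
    [-0.08, 0, 0.1],
    [-0.08, 0, 0.2],
    [-0.08, 0.05, 0.3],
    [-0.08, 0.1, 0.4],
    [-0.08, 0.1, 0.4],
    [-0.08, 0.1, 0.4]
  ],
  "yaw": [0, 0, 0, 0, 0, 0, 0, 0]
}}

```text
t: 20.65
tcp_pos: [498.4, 164.2, 221.0]
ee_rot: [-1.568, 0.001, -1.63]
force: [-0.6, 0.5, -1.2]
gripper_width: 0.008
```

```bash
python3 st.py;python3 -c "
from h import *
s=state();d=save('wrist','w16.png')
np.savez('pics/w16s.npz',p=s['tcp_pos'],r=s['ee_rot'])
save('scene','scene16.png')
save('side','side16.png')"
```

```text
t 20.65 tcp [498.4 164.2 221. ] yaw -93.4 F [-0.6  0.5 -1.2] Ft -0.39 R 204.3 ang 107.62 M [-0.11  0.08  0.01] q [-0.77  0.49  0.59  1.86 -0.34  0.9  -0.08]
```

View pics/scene16.png

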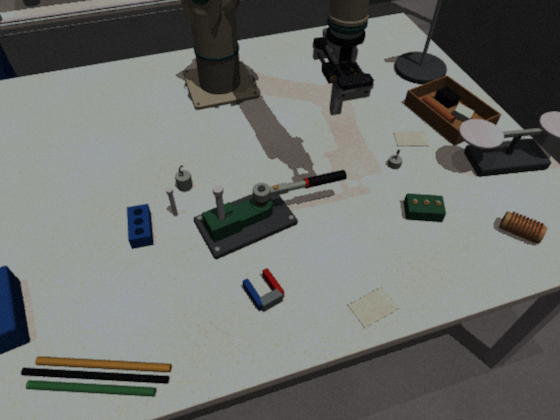

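View pics/side16.png

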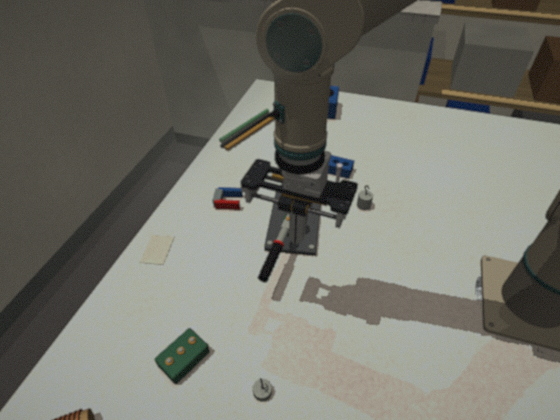

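The scene view shows the rod upright in the green socket, with its collar at about (219,190). The handle is straight, its end at about (345,176), and the gripper is clear. The weights, magnet and box have not moved.

Run:
```python
from h import *
a=load('scene16');print('collar at z156',onz(a,219,190,156))
from rig import finish_job
print(finish_job())
```

```text
collar at z156 [ 587.81447256 -132.79126238  156.        ]
the job is handed in; nothing more can be done
None
```

The rod is fully home in the green socket and released, the clamp screw is tightened to break-over, and the job was handed in at about 21 s. `finish_job` gives no verdict.

- **Rod:** My first grip at mid-rod closed on the collar instead, so I regripped on the collar itself. The rod slid in freely, with a light contact (about 4 N change) at a computed foot height of 25.9 mm against the 26 mm floor. The wrist view then put the collar at (580.5, -134.1), within about 1 mm of my socket estimate.
- **Wrench:** I pushed the grip clockwise with closed fingers, turning the screw about 36° at roughly 3 N until the clamp bit. The force peaked at about 12.5 N and fell to about 7.8 N as the handle bent about 0.19 rad. It stayed well short of the 0.33 rad limit.
- **Release:** I backed off slowly. The handle is straight again at 88.8°, the same angle as when the clamp bit, so the screw did not turn back. The gripper is clear of everything.
- **Bystanders:** By eye, the last scene view shows the weights, magnet and terminal box where they started.

One last check disagreed. A coarse collar reading from the scene camera gave x = 588 mm against about 580 mm from the wrist camera. That camera had also read about 4–7 mm high in x on the collar and the socket earlier, so I trusted the wrist view.

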